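Let the sweets down into the ramekin

ROBOT

A 6-joint arm with a two-finger parallel gripper is mounted at the origin on a cart in front of the work surface, level with it; the furniture and walls round the work are solid. World frame = base frame: x ahead of the robot, y to its left, z up, the work surface at z = 0. Lengths are in m, angles in rad, forces in N, time in s.
With the tool pointing down it reaches from about 0.375 to 0.9 m from the base axis. Payload 3.1 kg.
Tool frame: the origin (TCP) lies where the fingers leave the gripper's body, on its centre line; the fingertips stand 73 mm ahead of it and the grasp point (between the pads) lies 54 mm ahead of it; z points along the fingers, y is the line along which they close (so a half turn about z gives the same grasp; the last joint's range is limited). The gripper opens to 85 mm and grips with 20 to 120 N. Pads are 22 mm wide; open, the fingers measure 114 mm over their backs; the gripper's body (76 mm by 85 mm) begins 54 mm behind the grasp point. The pads swing forward as they close: fully open they stand 13 mm farther back than shut.
Start: joints at [0.969, 0.527, 1.433, -0, 1.181, -0.178], TCP at [0.257, 0.57, 0.304] pointing down, gripper open.
Joint ranges: [-3.08, 3.08], [-0.75, 2.2], [0.22, 2.44], [-1.43, 4.57], [0, 2.65], [-2.85, 2.85]. Speed limits (rad/s): [2.79, 2.79, 3.14, 3.14, 3.14, 3.14].

INTERFACE

Orientations are given as a unit quaternion [x, y, z, w].
In Python, from station import manip gives the robot as it stands.
- The arm moves only by the shell command python3 -m crank 'ROWS' [FORCE]. ROWS is JSON, a list of rows, each an object with "dp": the shift along the tool's x, y, z normalised to -1 to 1, where 1 is 50 cm, a list of three; "delta_rot": the turn, a rotation vector about the tool's x, y, z normalised to -1 to 1, where 1 is 2 pi rad, a list of three; "fingers": the opening, from -1 (shut) to 1 (fully open). A call has 1 to 12 rows; each row shifts and turns the commanded pose from where the row before left it, along the tool's axes as they then stand; what a row does not reach is not made up. A row lasts 1/12 s, in which the tool goes at most 41.7 mm and 7.16 degrees, less where a joint would pass 70% of its speed; a pose out of reach is approached as far as the arm can. A call with a number of a shift or a turn outside -1 to 1 is refused whole. A call with a gripper value outside its range is refused whole. The fingers move at their own pace and stop on an object; FORCE is the grip in N (left out, the last holds). Time passes only in rows, so rows that do not move let the fingers close. It gives the time, the measured TCP pose, the force, the opening and the grip force at its end, in the units of the state.
- manip.sense(): the state, without advancing time (a new reading comes with each control period).
- manip.snapshot(name): name is "side" or "top"; returns (picture, depth): 420x560x3 uint8, red, green, blue; 420x560 float32, m along the optical axis (not along the pixel's ray), 0 where there is no reading.
- manip.camera_model(name): a dict with "fx", "fy", "cx", "cy" (pixels), "origin" and "attitude" of the camera in the world. Camera axes: x right, y up, looking along -z (the intrinsics and any distortion apply to the point x, -y, -z); pixel columns grow to the right and rows downward; lengths in m; the calibration is good to about 2 mm. A picture is of the moment at which its call begins. camera_model takes no time and is no camera call.
- manip.sign_off(): hands the job in; it is judged then, once.
The state is a dict: "t": time; "q": joint angles; "qd": joint speeds; "tau": joint torques, N m; "tcp_pos": TCP position; "tool_rot": TCP orientation; "force": force on the tool from outside, world axes, zero at the start; "ft_torque": the same for the moment, N m; "finger_gap": opening from 0.0 (shut) to 1.0 (fully open); "gripper_force": force on a finger pad.
Only numpy, scipy, OpenCV 4.12 (cv2) and the standard library are available. Lean on these libraries where they do the work, as an engineer would, in place of code of your own. Each camera call takes 0.05 s, during which the arm holds its last target. There are 200 camera calls.

TASK

Push the blue ramekin along the worktop until it sits home in the curved wire cradle under the spout of the sweets dispenser. Then press down the red paddle of the rocking lever, which lifts the gate at its other end, keep it down until all three sweets have rolled into the ramekin, and let it come up so that the gate shuts. Only push and press: never pick up or tip the ramekin, never pick up the sweets, and leave the shaker and the spice jar where they stand.

Things in the scene. Friction and masses are not known exactly. Their poses are not given: they have to be found in the camera images.
- dispenser: White sweets dispenser fixed to the worktop, about 150 x 200 mm, 115 mm high, turned up to 0.28 rad. Origin on the worktop under the spout; own x points away from the robot, up the ramp (39 mm wide, from x = 16 to 121 mm, top 101 mm high at the back), y left, z up. Its pedestal under the ramp starts at x = 63 mm, y +-18 mm; the lever's pivot post is at x = 26, y = 75 mm, 111 mm high.
- dock (a point): Point on the worktop under the spout; the ramekin is home when its centre is here. Round it, on the dispenser's left (+y) side, runs the steel wire cradle: a 140 degree arc of 46 mm inner radius, 7 mm wire, top 30 mm above the worktop, open towards the right (-y).
- spout (a point): Centre of the lower mouth of the clear spout, 50 mm above the worktop, straight above the dock; the spout measures 43 x 40 mm and reaches up to 93 mm, so the ramekin passes under it. A wall cabinet hangs over the back of the worktop, from x = 0.57 m in the robot base frame, its underside 0.47 m up: keep the wrist clear of it.
- lever (a joint): Rocking lever of aluminium, 155 mm long, lying along the dispenser's y at 100 mm height, pivoting about an axis along the dispenser's x. 0 = level, gate shut; grows to 0.42 rad as the red paddle end goes down. The dark gate blade at the other end frees the sweets from about 0.3 rad on. A spring brings it back to 0 when let go; 1.5 to 3.5 N on the paddle presses it fully down.
- paddle (a point): Centre of the top of the red paddle, 26 x 30 mm (along the dispenser's x and y) and 107 mm above the worktop at rest, 155 mm to the dispenser's left of the spout and 80 mm from the pivot; it goes down about 33 mm at full press. Nothing stands under it.
- ramekin: Loose blue round ceramic dish, open at the top, 90 mm across, 40 mm high, wall 4 mm, 0.14 to 0.28 kg; origin at the centre of its underside. It starts 11 to 18 cm to the dispenser's right of the dock, with nothing between.
- sweet0: Orange hard ball-shaped sweet, 24 mm across, 11 g, first behind the gate on the ramp. The body's origin lies on its surface; use its centre.
- sweet1: Yellow hard ball-shaped sweet, 24 mm across, 11 g, second on the ramp. The body's origin lies on its surface; use its centre.
- sweet2: Green hard ball-shaped sweet, 24 mm across, 11 g, last on the ramp. The body's origin lies on its surface; use its centre.
- sweet0_center (a point): Centre of the orange sweet.
- sweet1_center (a point): Centre of the yellow sweet.
- sweet2_center (a point): Centre of the green sweet.
- shaker: Loose glass shaker with grey top, 44 mm across, 90 mm high, at the left edge of the worktop beyond the paddle; origin at the centre of its underside. Leave it alone.
- spice_jar: Loose spice jar with green lid, 46 mm across, 106 mm high, towards the back of the worktop; origin at the centre of its underside. Leave it alone.

How it is judged:
On the way, in this order (a step that is already met when the one before it is completed fails the run):
1. the ramekin is home in the cradle with the gate still shut and the sweets behind it (horizontal distance between ramekin and dock below 0.015 m and value of joint lever below 0.1 rad and height (world z) of each of sweet0_center, sweet1_center, sweet2_center above 0.06 m), for 0.2 s.
2. the paddle is pressed down and the gate lifted (value of joint lever above 0.27 rad), for 0.2 s.
At the end, for the whole second after the job is handed in: All three sweets rest inside the ramekin (centres within 37 mm of its axis, below 50 mm), which stands upright on the worktop within 20 mm of the dock; the lever is back within 0.06 rad of level; the shaker and spice jar are upright and within 30 mm of where they stood (horizontal distance between each of sweet0_center, sweet1_center, sweet2_center and ramekin below 0.037 m and z of each of sweet0_center, sweet1_center, sweet2_center in the frame of ramekin below 0.05 m and linear speed of each of sweet0, sweet1, sweet2 below 0.05 m/s and horizontal distance between ramekin and dock below 0.02 m and angle between ramekin's own z axis and vertical below 0.1 rad and height (world z) of ramekin below 0.005 m and linear speed of ramekin below 0.02 m/s and value of joint lever below 0.06 rad and distance of each of shaker, spice_jar from where it was at the start of the episode below 0.03 m and angle between each of shaker, spice_jar's own z axis and vertical below 0.2 rad); the robot touches nothing.
It fails at once if the ramekin is picked up (more than 12 mm) or tipped (more than 0.3 rad) (height (world z) of ramekin above 0.012 m or angle between ramekin's own z axis and vertical above 0.3 rad).
It fails at once if a sweet is picked up out of the dispenser or the ramekin (centre above 110 mm) (height (world z) of any of sweet0_center, sweet1_center, sweet2_center above 0.11 m).
It fails at once if the shaker or spice jar is pushed away (30 mm) or knocked over (distance of any of shaker, spice_jar from where it was at the start of the episode above 0.03 m or angle between any of shaker, spice_jar's own z axis and vertical above 0.5 rad).
It also fails if it takes over 48 s, if anything falls off the work surface, if the arm or the gripper's body presses on something with over 40 N, if the wrist force passes 120 N, or if a joint passes its speed limit or range.

## Working session

There is one attempt and no reset: what is moved stays moved. The work goes in short steps, Python scripts to look and compute and a shell command to move; the robot and the scene stay as the last step left them, time stands still between calls to the robot, and variables do not carry over. Pictures are saved under pics/ and viewed, at most 10 in all, crops included, and the job is handed in when it is done.

```bash
mkdir -p pics
cat > h.py <<'E'
from station import manip
import numpy as np, cv2
from scipy.spatial.transform import Rotation as R
def snap(v,n):
    p,d=manip.snapshot(v); cv2.imwrite(f'pics/{n}.png',p[:,:,::-1]); np.save(f'pics/{n}.npy',d); return p,d
def cam(v):
    c=manip.camera_model(v); a=np.array(c['attitude'])
    return c,(R.from_quat(a).as_matrix() if a.size==4 else a.reshape(3,3)),np.array(c['origin'])
def ray(v,u,w):
    c,M,o=cam(v); return o, M@np.array([(u-c['cx'])/c['fx'],-(w-c['cy'])/c['fy'],-1])
def at_z(v,u,w,z):
    o,r=ray(v,u,w); return o+r*(z-o[2])/r[2]
def at_d(v,u,w,d):
    o,r=ray(v,u,w); return o+r*d
E
python3 - <<'E'
from h import *
snap('top','t0');snap('side','s0')
print(manip.camera_model('top'),manip.camera_model('side')); print(manip.sense())
E
```

```text
{'fx': 406.6366881975215, 'fy': 406.6366881975215, 'cx': 279.8253471476391, 'cy': 209.73590703828, 'origin': array([0.51621513, 0.06026835, 0.92480229]), 'attitude': array([ 0.00284945, -0.02798278, -0.70075686,  0.71284547])} {'fx': 444.43753641634936, 'fy': 444.43753641634936, 'cx': 283.49598866165815, 'cy': 202.26596054070188, 'origin': array([0.51046365, 0.77077622, 0.50701159]), 'attitude': array([-0.01467403,  0.49761196,  0.86726998, -0.00312968])}
{'t': 0.1, 'q': array([ 9.68507852e-01,  5.28423691e-01,  1.43376779e+00, -1.72897652e-05,
        1.18143506e+00, -1.78493747e-01]), 'qd': array([-0.00057247, -0.00346466, -0.00331807, -0.00223461, -0.00016688,
        0.00047729]), 'tau': array([-5.18874131e-04, -4.43305349e+01, -1.78587037e+01, -2.69235761e-04,
        3.88758257e-03,  4.11789813e-06]), 'tcp_pos': array([0.25669512, 0.56929718, 0.30300235]), 'tool_rot': array([ 2.10311879e-01,  9.77633817e-01, -9.43469274e-04, -3.79604173e-04]), 'force': array([ 0.78955179, -0.29272274,  0.4313037 ]), 'ft_torque': array([ 0.02441211, -0.03764985,  0.01762342]), 'gripper_force': 0.0, 'finger_gap': 0.9999306675592518}
```

View pics/t0.png

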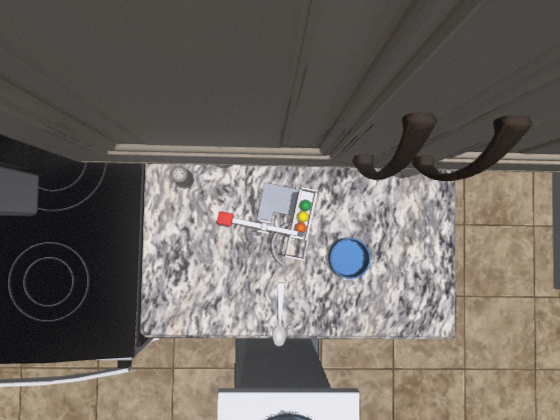

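View pics/s0.png

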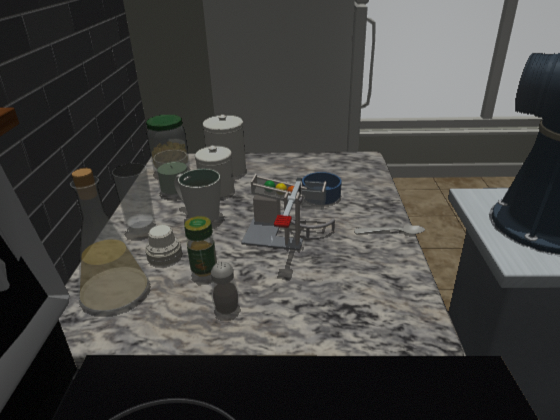

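Run:
```python
import cv2,numpy as np
from h import *
a=cv2.imread('pics/t0.png')[160:300,200:390]; cv2.imwrite('pics/t0c.png',cv2.resize(a,None,fx=4.2,fy=4.2,interpolation=cv2.INTER_CUBIC))
d=np.load('pics/t0.npy')
for n,u,v in [('pad',225,219),('s0',300,227),('s1',303,216),('s2',305,205),('ram',349,257),('shaker',180,175)]:
    D=np.median(d[v-1:v+2,u-1:u+2]);print(n,at_d('top',u,v,D).round(4))
```

```text
pad [0.5316 0.1408 0.1089]
s0 [ 0.5181 -0.0115  0.0868]
s1 [ 0.5408 -0.0169  0.0917]
s2 [ 0.5634 -0.0205  0.094 ]
ram [ 0.4523 -0.1305  0.0064]
shaker [0.6206 0.2368 0.088 ]
```

View pics/t0c.png

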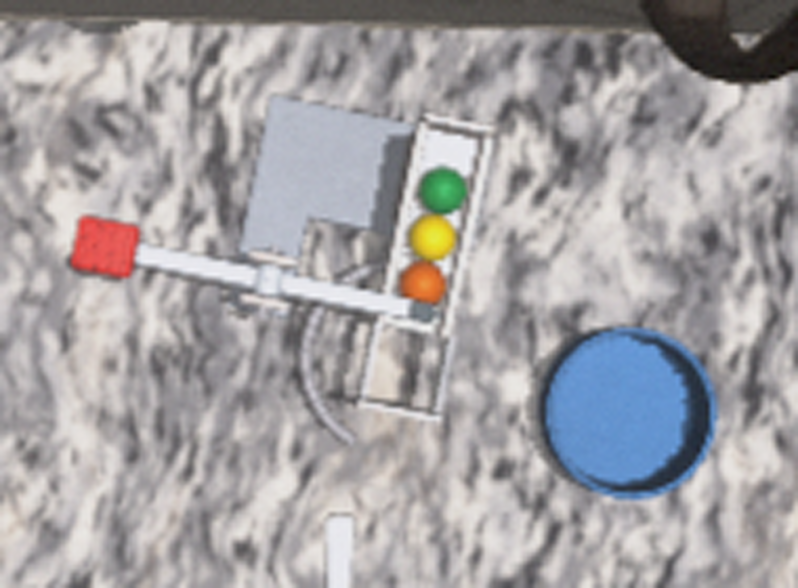

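Run:
```python
from h import *
c=lambda x,y:(200+x/4.2-.4,160+y/4.2-.4)
P=lambda x,y,z:at_z('top',*c(x,y),z)[:2]
pad=P(105,246,.107);sp=[P(382,322,.093),P(360,403,.093),P(440,417,.093),P(452,335,.093)]
ram=P(629,413,.04);s0=P(424,284,.087);s2=P(442,190,.094);gate=P(420,308,.106);piv=P(269,281,.11)
print('pad',pad,'spout',np.mean(sp,0),'\n',np.array(sp),'\nram',ram,'gate',gate,'piv',piv)
l=pad-gate;print('yaw lever',np.arctan2(-l[0],l[1]));d=s2-s0;print('yaw ramp',np.arctan2(d[1],d[0]))
# fit: dispenser pts
A=np.array([[26,155],[26,75],[0,0]])/1e3;B=np.array([pad,piv,np.mean(sp,0)])
a=A-A.mean(0);b=B-B.mean(0);th=np.arctan2((a[:,0]*b[:,1]-a[:,1]*b[:,0]).sum(),(a*b).sum())
M=np.array([[np.cos(th),-np.sin(th)],[np.sin(th),np.cos(th)]]);t=B.mean(0)-M@A.mean(0)
print('yaw',th,'dock',t,'resid',(A@M.T+t-B).round(4).tolist(),'ram in disp',M.T@(ram-t))
```

```text
pad [0.53327733 0.14185223] spout [ 0.47615139 -0.00513207] 
 [[ 0.49887372  0.00814577]
 [ 0.45944637  0.0182503 ]
 [ 0.45320485 -0.02080221]
 [ 0.49308061 -0.02612216]] 
ram [ 0.45259313 -0.12437668] gate [ 0.50613288 -0.0091986 ] piv [0.51788    0.06340904]
yaw lever -0.1778062852502304
yaw ramp -0.16282312218718173
yaw -0.20414708528948522 dock [ 0.47658672 -0.00485087] resid [[0.0002, -0.0002], [-0.0006, -0.0001], [0.0004, 0.0003]] ram in disp [ 0.00073636 -0.12190804]
```

```bash
cat >> h.py <<'E'
YAW=-0.195; DOCK=np.array([.4766,-.0049])
D=np.array([[np.cos(YAW),-np.sin(YAW),0],[np.sin(YAW),np.cos(YAW),0],[0,0,1]])
def w(p): return D@np.array(p,float)+np.r_[DOCK,0]
def rel(p_disp):
    "normalised dp total in tool axes to bring TCP to disp-frame point"
    s=manip.sense(); M=R.from_quat(s['tool_rot']).as_matrix()
    print('tcp disp',(D.T@(s['tcp_pos']-np.r_[DOCK,0])).round(4),'axes(disp)',(D.T@M).round(3).tolist(),'F',s['force'].round(1),'t',s['t'])
    print('dp total',(M.T@(w(p_disp)-s['tcp_pos'])/.5).round(4))
E
python3 -m crank '[{"dp":[0,0,0],"delta_rot":[0,0,0.0178],"fingers":0.35},{"dp":[0,0,0],"delta_rot":[0,0,0.0178],"fingers":0.35},{"dp":[0,0,0],"delta_rot":[0,0,0.0178],"fingers":0.35},{"dp":[0,0,0],"delta_rot":[0,0,0.0178],"fingers":0.35},{"dp":[0,0,0],"delta_rot":[0,0,0.0178],"fingers":0.35},{"dp":[0,0,0],"delta_rot":[0,0,0.0178],"fingers":0.35},{"dp":[0,0,0],"delta_rot":[0,0,0.0178],"fingers":0.35},{"dp":[0,0,0],"delta_rot":[0,0,0.0178],"fingers":0.35},{"dp":[0,0,0],"delta_rot":[0,0,0.0178],"fingers":0.35},{"dp":[0,0,0],"delta_rot":[0,0,0.0178],"fingers":0.35},{"dp":[0,0,0],"delta_rot":[0,0,0.0178],"fingers":0.35},{"dp":[0,0,0],"delta_rot":[0,0,0.0178],"fingers":0.35}]'
python3 -c "
from h import *
rel([0,-.2315,.25])"
```

```text
t: 1.1
tcp_pos: [0.2568, 0.5694, 0.3033]
tool_rot: [0.774, 0.633, -0.001, 0.0]
force: [0.1, 1.2, 0.1]
finger_gap: 0.678
gripper_force: 0.0
tcp disp [-0.3269  0.5209  0.3033] axes(disp) [[0.006, 1.0, -0.001], [1.0, -0.006, -0.001], [-0.001, -0.001, -1.0]] F [0.1 1.2 0.1] t 1.1
dp total [-1.5009  0.6624  0.108 ]
```

```bash
python3 -m crank '[{"dp":[-0.06,0.04,0],"delta_rot":[0,0,0],"fingers":0.35},{"dp":[-0.0625,0.04,0],"delta_rot":[0,0,0],"fingers":0.35},{"dp":[-0.0625,0.04,0],"delta_rot":[0,0,0],"fingers":0.35},{"dp":[-0.0625,0.04,0],"delta_rot":[0,0,0],"fingers":0.35},{"dp":[-0.0625,0.04,0],"delta_rot":[0,0,0],"fingers":0.35},{"dp":[-0.0625,0.04,0],"delta_rot":[0,0,0],"fingers":0.35},{"dp":[-0.0625,0.04,0],"delta_rot":[0,0,0],"fingers":0.35},{"dp":[-0.0625,0.04,0],"delta_rot":[0,0,0],"fingers":0.35},{"dp":[-0.0625,0.04,0],"delta_rot":[0,0,0],"fingers":0.35},{"dp":[-0.0625,0.04,0],"delta_rot":[0,0,0],"fingers":0.35},{"dp":[-0.0625,0.04,0],"delta_rot":[0,0,0],"fingers":0.35},{"dp":[-0.0625,0.04,0],"delta_rot":[0,0,0],"fingers":0.35}]'
python3 -m crank '[{"dp":[-0.0625,0.016,0.009],"delta_rot":[0,0,0],"fingers":0.35},{"dp":[-0.0625,0.016,0.009],"delta_rot":[0,0,0],"fingers":0.35},{"dp":[-0.0625,0.016,0.009],"delta_rot":[0,0,0],"fingers":0.35},{"dp":[-0.0625,0.016,0.009],"delta_rot":[0,0,0],"fingers":0.35},{"dp":[-0.0625,0.016,0.009],"delta_rot":[0,0,0],"fingers":0.35},{"dp":[-0.0625,0.016,0.009],"delta_rot":[0,0,0],"fingers":0.35},{"dp":[-0.0625,0.016,0.009],"delta_rot":[0,0,0],"fingers":0.35},{"dp":[-0.0625,0.016,0.009],"delta_rot":[0,0,0],"fingers":0.35},{"dp":[-0.0625,0.016,0.009],"delta_rot":[0,0,0],"fingers":0.35},{"dp":[-0.0625,0.016,0.009],"delta_rot":[0,0,0],"fingers":0.35},{"dp":[-0.0625,0.016,0.009],"delta_rot":[0,0,0],"fingers":0.35},{"dp":[-0.0625,0.016,0.009],"delta_rot":[0,0,0],"fingers":0.35}]'
python3 -m crank '[{"dp":[0,0,0],"delta_rot":[0,0.0139,0],"fingers":0.35},{"dp":[0,0,0],"delta_rot":[0,0.0139,0],"fingers":0.35},{"dp":[0,0,0],"delta_rot":[0,0.0139,0],"fingers":0.35},{"dp":[0,0,0],"delta_rot":[0,0.0139,0],"fingers":0.35},{"dp":[0,0,0],"delta_rot":[0,0.0139,0],"fingers":0.35},{"dp":[0,0,0],"delta_rot":[0,0.0139,0],"fingers":0.35},{"dp":[0,0,0],"delta_rot":[0,0,0],"fingers":0.35}]'
python3 -c "
from h import *
rel([0,-.2315,.077])"
```

```text
t: 2.1
tcp_pos: [0.42, 0.1548, 0.3038]
tool_rot: [0.773, 0.635, -0.0, -0.0]
force: [0.8, -0.6, -0.4]
finger_gap: 0.677
gripper_force: 0.0
t: 3.1
tcp_pos: [0.4411, -0.2315, 0.2494]
tool_rot: [0.773, 0.635, -0.0, -0.0]
force: [1.3, 0.0, -0.1]
finger_gap: 0.678
gripper_force: 0.0
t: 3.68
tcp_pos: [0.4411, -0.2318, 0.2487]
tool_rot: [0.747, 0.612, 0.201, -0.165]
force: [-0.3, -0.3, -0.5]
finger_gap: 0.679
gripper_force: 0.0
tcp disp [ 0.0092 -0.2295  0.2487] axes(disp) [[0.003, 1.0, 0.0], [0.865, -0.003, 0.502], [0.502, -0.001, -0.865]] F [-0.3 -0.3 -0.5] t 3.6833
dp total [-0.1759 -0.0179  0.2949]
```

```bash
python3 -m crank '[{"dp":[-0.0293,-0.003,0.049],"delta_rot":[0,0,0],"fingers":0.35},{"dp":[-0.0293,-0.003,0.049],"delta_rot":[0,0,0],"fingers":0.35},{"dp":[-0.0293,-0.003,0.049],"delta_rot":[0,0,0],"fingers":0.35},{"dp":[-0.0293,-0.003,0.049],"delta_rot":[0,0,0],"fingers":0.35},{"dp":[-0.0293,-0.003,0.049],"delta_rot":[0,0,0],"fingers":0.35},{"dp":[-0.0293,-0.003,0.049],"delta_rot":[0,0,0],"fingers":0.35},{"dp":[0,0,0],"delta_rot":[0,0,0],"fingers":0.35}]'
python3 -c "
from h import *
rel([0.001,-.2315,.077]);p,d=snap('top','t1')
snap('side','s1')"
python3 -c "
import cv2
a=cv2.imread('pics/t1.png')[180:300,260:420];b=cv2.imread('pics/s1.png')[140:260,220:380]
cv2.imwrite('pics/c1.png',cv2.resize(cv2.hconcat([a,b]),None,fx=2.5,fy=2.5,interpolation=2))"
```

```text
t: 4.27
tcp_pos: [0.4305, -0.229, 0.0748]
tool_rot: [0.746, 0.613, 0.199, -0.168]
force: [-0.5, 0.7, 0.2]
finger_gap: 0.67
gripper_force: 0.0
tcp disp [-0.0018 -0.2288  0.0748] axes(disp) [[0.003, 1.0, -0.006], [0.865, 0.001, 0.503], [0.503, -0.007, -0.865]] F [-0.5  0.7  0.2] t 4.2667
dp total [-0.0024  0.0055 -0.0066]
```

View pics/c1.png

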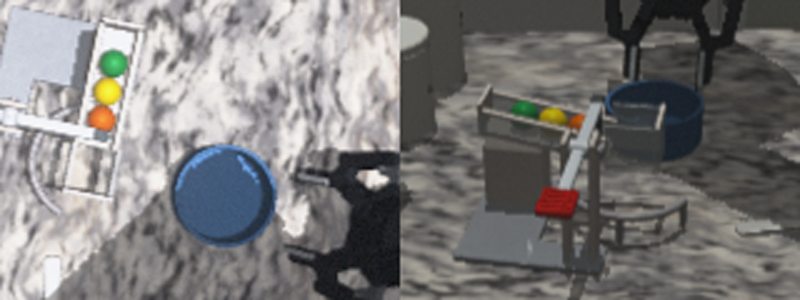

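```bash
python3 -m crank '[{"dp":[0.0,0.007,-0.004],"delta_rot":[0,0,0],"fingers":0.35},{"dp":[0.0144,0,0.0083],"delta_rot":[0,0,0],"fingers":0.35},{"dp":[0.0144,0,0.0083],"delta_rot":[0,0,0],"fingers":0.35},{"dp":[0.0144,0,0.0083],"delta_rot":[0,0,0],"fingers":0.35},{"dp":[0.0144,0,0.0083],"delta_rot":[0,0,0],"fingers":0.35},{"dp":[0.0144,0,0.0083],"delta_rot":[0,0,0],"fingers":0.35},{"dp":[0.0144,0,0.0083],"delta_rot":[0,0,0],"fingers":0.35},{"dp":[0.0144,0,0.0083],"delta_rot":[0,0,0],"fingers":0.35},{"dp":[0.0144,0,0.0083],"delta_rot":[0,0,0],"fingers":0.35},{"dp":[0.0144,0,0.0083],"delta_rot":[0,0,0],"fingers":0.35},{"dp":[0.0144,0,0.0083],"delta_rot":[0,0,0],"fingers":0.35},{"dp":[0.0,0,0.0],"delta_rot":[0,0,0],"fingers":0.35}]'
cat >> h.py <<'E'
def ram():
    p,d=snap('top','tr'); hsv=cv2.cvtColor(p,cv2.COLOR_RGB2HSV)
    m=cv2.inRange(hsv,(100,110,30),(125,255,255)); m=cv2.morphologyEx(m,cv2.MORPH_OPEN,np.ones((3,3)))
    n,l,st,ce=cv2.connectedComponentsWithStats(m); k=1+st[1:,4].argmax()
    c=max(cv2.findContours((l==k).astype('uint8'),0,1)[0],key=len); (u,v),r=cv2.minEnclosingCircle(c)
    q=at_z('top',u,v,.04); print('ram px',round(u),round(v),round(r,1),st[k,4],'disp',(D.T@(q-np.r_[DOCK,0])).round(4))
E
python3 -c "
from h import *
rel([0,-.1,.077]);ram()"
```

```text
t: 5.37
tcp_pos: [0.4511, -0.1486, 0.0805]
tool_rot: [0.746, 0.613, 0.2, -0.166]
force: [0.5, 0.2, 0.9]
finger_gap: 0.673
gripper_force: 0.1
tcp disp [ 0.0029 -0.1459  0.0805] axes(disp) [[-0.0, 1.0, -0.002], [0.865, 0.001, 0.502], [0.502, -0.002, -0.865]] F [0.5 0.2 0.9] t 5.3667
dp total [ 0.0758 -0.0056  0.0522]
ram px 324 249 18.2 680 disp [ 0.0066 -0.0637  0.04  ]
```

```bash
python3 -c "
import cv2
a=cv2.imread('pics/tr.png')[190:290,260:390]
cv2.imwrite('pics/c2.png',cv2.resize(a,None,fx=5,fy=5,interpolation=2))"
```

```text
(no output)
```

View pics/c2.png

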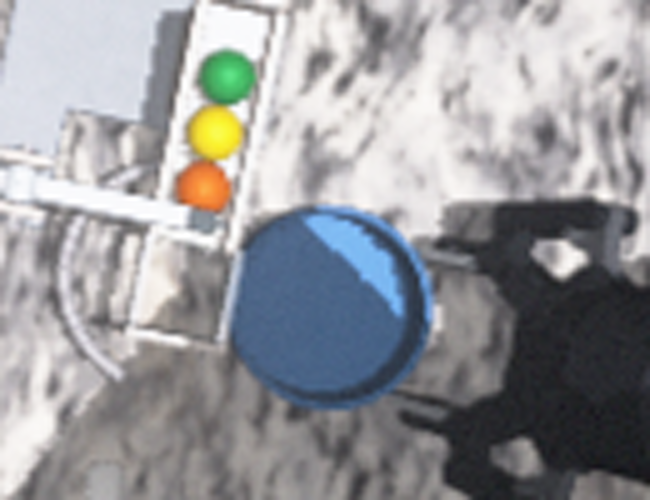

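```bash
python3 -m crank '[{"dp":[0.0116,-0.0005,0.0067],"delta_rot":[0,0,0],"fingers":0.35},{"dp":[0.0116,-0.0005,0.0067],"delta_rot":[0,0,0],"fingers":0.35},{"dp":[0.0116,-0.0005,0.0067],"delta_rot":[0,0,0],"fingers":0.35},{"dp":[0.0116,-0.0005,0.0067],"delta_rot":[0,0,0],"fingers":0.35},{"dp":[0.0116,-0.0005,0.0067],"delta_rot":[0,0,0],"fingers":0.35},{"dp":[0.0116,-0.0005,0.0067],"delta_rot":[0,0,0],"fingers":0.35},{"dp":[0.0116,-0.0005,0.0067],"delta_rot":[0,0,0],"fingers":0.35},{"dp":[0.0116,-0.0005,0.0067],"delta_rot":[0,0,0],"fingers":0.35},{"dp":[0.0116,-0.0005,0.0067],"delta_rot":[0,0,0],"fingers":0.35},{"dp":[0,0,0],"delta_rot":[0,0,0],"fingers":0.35}]'
python3 -c "
from h import *
rel([0,-.077,.079]);ram()
import cv2
a=cv2.imread('pics/tr.png')[190:290,240:370]
cv2.imwrite('pics/c3.png',cv2.resize(a,None,fx=5,fy=5,interpolation=2))"
```

```text
t: 6.25
tcp_pos: [0.4606, -0.0895, 0.0807]
tool_rot: [0.746, 0.613, 0.2, -0.166]
force: [0.5, 0.2, -0.4]
finger_gap: 0.674
gripper_force: 0.0
tcp disp [ 0.0007 -0.0861  0.0807] axes(disp) [[-0.0, 1.0, -0.002], [0.865, 0.001, 0.502], [0.502, -0.001, -0.865]] F [ 0.5  0.2 -0.4] t 6.25
dp total [ 0.0141 -0.0014  0.0121]
ram px 310 251 8.9 90 disp [-0.0035 -0.0345  0.04  ]
```

View pics/c3.png

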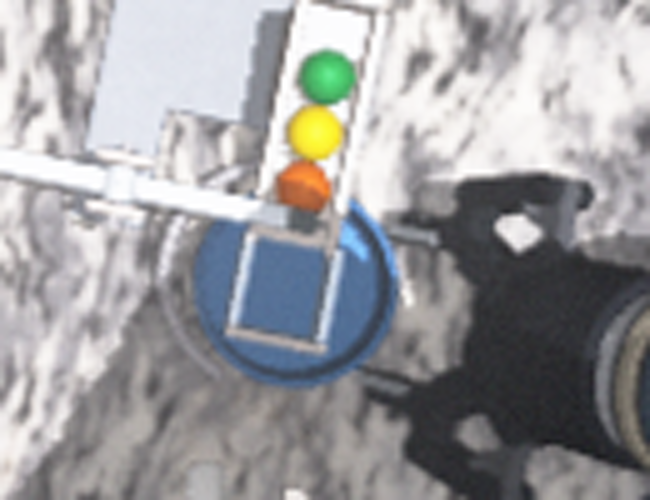

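```bash
python3 -c "
from h import *
print(D.T@(at_z('top',298.9,246.9,.04)-np.r_[DOCK,0]))"
python3 -m crank '[{"dp":[0.0052,0,0.003],"delta_rot":[0,0,0],"fingers":0.35},{"dp":[0.0052,0,0.003],"delta_rot":[0,0,0],"fingers":0.35},{"dp":[0,0,0],"delta_rot":[0,0,0],"fingers":0.35}]'
python3 -m crank '[{"dp":[0.0035,0,0.002],"delta_rot":[0,0,0],"fingers":0.35},{"dp":[0,0,0],"delta_rot":[0,0,0],"fingers":0.35}]'
python3 -c "
from h import *
rel([0,-.077,.079])"
```

```text
[ 0.00011293 -0.00895123  0.04      ]
t: 6.55
tcp_pos: [0.4622, -0.0852, 0.0806]
tool_rot: [0.746, 0.613, 0.2, -0.164]
force: [0.6, -0.3, 0.4]
finger_gap: 0.676
gripper_force: 0.2
t: 6.72
tcp_pos: [0.4627, -0.0835, 0.0805]
tool_rot: [0.746, 0.613, 0.2, -0.164]
force: [0.5, 0.9, -1.0]
finger_gap: 0.673
gripper_force: 0.5
tcp disp [ 0.0016 -0.0798  0.0805] axes(disp) [[0.0, 1.0, 0.001], [0.866, -0.0, 0.5], [0.5, 0.0, -0.866]] F [ 0.5  0.9 -1. ] t 6.7167
dp total [ 0.0033 -0.0032  0.0055]
```

```bash
for i in 1; do :; done
python3 -m crank '[{"dp":[0.0035,0,0.002],"delta_rot":[0,0,0],"fingers":0.35},{"dp":[0,0,0],"delta_rot":[0,0,0],"fingers":0.35}]'
python3 -m crank '[{"dp":[0.0035,0,0.002],"delta_rot":[0,0,0],"fingers":0.35},{"dp":[0,0,0],"delta_rot":[0,0,0],"fingers":0.35},{"dp":[0,0,0],"delta_rot":[0,0,0],"fingers":0.35}]'
python3 -c "
from h import *
rel([0,-.077,.079]);ram()
import cv2
a=cv2.imread('pics/tr.png')[190:290,240:370]
cv2.imwrite('pics/c4.png',cv2.resize(a,None,fx=5,fy=5,interpolation=2))"
```

```text
t: 6.88
tcp_pos: [0.463, -0.0814, 0.0806]
tool_rot: [0.746, 0.613, 0.2, -0.164]
force: [0.3, -0.3, 0.9]
finger_gap: 0.676
gripper_force: 0.5
t: 7.13
tcp_pos: [0.4637, -0.0801, 0.0805]
tool_rot: [0.746, 0.613, 0.2, -0.164]
force: [-0.4, -2.7, 1.4]
finger_gap: 0.678
gripper_force: 1.8
tcp disp [ 0.0019 -0.0763  0.0805] axes(disp) [[-0.0, 1.0, 0.001], [0.867, -0.0, 0.499], [0.499, 0.001, -0.867]] F [-0.4 -2.7  1.4] t 7.1333
dp total [-0.0028 -0.0038  0.0019]
ram px 308 250 2.9 18 disp [-0.0032 -0.031   0.04  ]
```

View pics/c4.png

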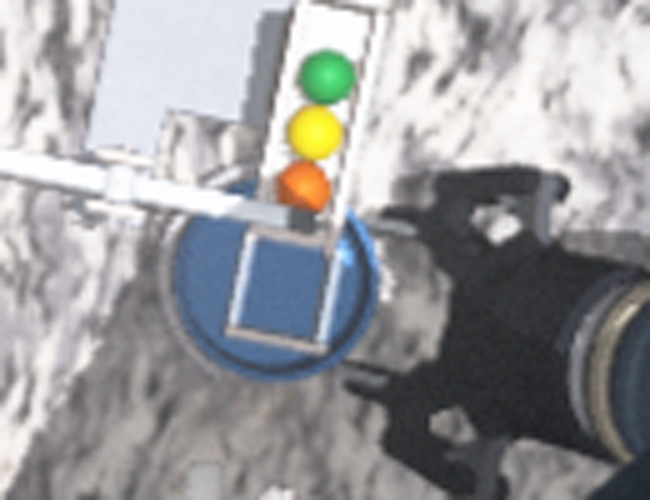

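```bash
python3 -m crank '[{"dp":[-0.03,0,-0.0173],"delta_rot":[0,0,0],"fingers":0.35},{"dp":[-0.04,0,-0.023],"delta_rot":[0,0,0],"fingers":0.35},{"dp":[-0.04,0,-0.023],"delta_rot":[0,0,0],"fingers":0.35},{"dp":[0.03,0,-0.052],"delta_rot":[0,0,0],"fingers":0.35},{"dp":[0.03,0,-0.052],"delta_rot":[0,0,0],"fingers":0.35},{"dp":[0.03,0,-0.052],"delta_rot":[0,0,0],"fingers":-1},{"dp":[0.03,0,-0.052],"delta_rot":[0,0,0],"fingers":-1},{"dp":[0.01,0,-0.0173],"delta_rot":[0,0,0],"fingers":-1},{"dp":[0,0,0],"delta_rot":[0,-0.0139,0],"fingers":-1},{"dp":[0,0,0],"delta_rot":[0,-0.0139,0],"fingers":-1},{"dp":[0,0,0],"delta_rot":[0,-0.0139,0],"fingers":-1}]' 20
python3 -m crank '[{"dp":[0,0,0],"delta_rot":[0,-0.0139,0],"fingers":-1},{"dp":[0,0,0],"delta_rot":[0,-0.0139,0],"fingers":-1},{"dp":[0,0,0],"delta_rot":[0,-0.0139,0],"fingers":-1},{"dp":[0,0,0],"delta_rot":[-0.0139,0,0],"fingers":-1},{"dp":[0,0,0],"delta_rot":[-0.0139,0,0],"fingers":-1},{"dp":[0,0,0],"delta_rot":[-0.0139,0,0],"fingers":-1},{"dp":[0,0,0],"delta_rot":[0,0,0],"fingers":-1}]'
python3 -c "
from h import *
rel([0.026-.019,.155,.14+.0705])
snap('top','t5');snap('side','s5')
a=cv2.imread('pics/t5.png')[190:290,250:380];b=cv2.imread('pics/s5.png')[150:250,230:360]
cv2.imwrite('pics/c5.png',cv2.resize(cv2.hconcat([a,b]),None,fx=3,fy=3,interpolation=2))"
```

```text
t: 8.1
tcp_pos: [0.4503, -0.1414, 0.2104]
tool_rot: [0.766, 0.629, 0.1, -0.083]
force: [-1.0, 0.4, 0.0]
finger_gap: 0.002
gripper_force: 0.0
t: 8.68
tcp_pos: [0.4475, -0.1392, 0.209]
tool_rot: [0.767, 0.629, 0.083, 0.098]
force: [-0.5, 0.0, -0.6]
finger_gap: -0.005
gripper_force: 0.0
tcp disp [-0.0025 -0.1374  0.209 ] axes(disp) [[0.0, 0.967, 0.253], [1.0, -0.001, 0.004], [0.004, 0.253, -0.967]] F [-0.5  0.  -0.6] t 8.6833
dp total [0.5849 0.0184 0.004 ]
```

View pics/c5.png

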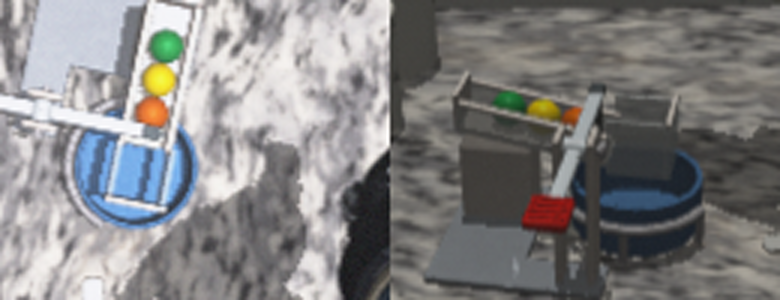

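```bash
python3 -m crank '[{"dp":[0.0487,0.0015,0],"delta_rot":[0,0,0],"fingers":-1},{"dp":[0.0487,0.0015,0],"delta_rot":[0,0,0],"fingers":-1},{"dp":[0.0487,0.0015,0],"delta_rot":[0,0,0],"fingers":-1},{"dp":[0.0487,0.0015,0],"delta_rot":[0,0,0],"fingers":-1},{"dp":[0.0487,0.0015,0],"delta_rot":[0,0,0],"fingers":-1},{"dp":[0.0487,0.0015,0],"delta_rot":[0,0,0],"fingers":-1},{"dp":[0.0487,0.0015,0],"delta_rot":[0,0,0],"fingers":-1},{"dp":[0.0487,0.0015,0],"delta_rot":[0,0,0],"fingers":-1},{"dp":[0.0487,0.0015,0],"delta_rot":[0,0,0],"fingers":-1},{"dp":[0.0487,0.0015,0],"delta_rot":[0,0,0],"fingers":-1},{"dp":[0.0487,0.0015,0],"delta_rot":[0,0,0],"fingers":-1},{"dp":[0.0487,0.0015,0],"delta_rot":[0,0,0],"fingers":-1},{"dp":[0,0,0],"delta_rot":[0,0,0],"fingers":-1}]' ||true
python3 -m crank '[{"dp":[0.0487,0.0015,0],"delta_rot":[0,0,0],"fingers":-1},{"dp":[0.0487,0.0015,0],"delta_rot":[0,0,0],"fingers":-1},{"dp":[0.0487,0.0015,0],"delta_rot":[0,0,0],"fingers":-1},{"dp":[0.0487,0.0015,0],"delta_rot":[0,0,0],"fingers":-1},{"dp":[0.0487,0.0015,0],"delta_rot":[0,0,0],"fingers":-1},{"dp":[0.0487,0.0015,0],"delta_rot":[0,0,0],"fingers":-1}]'
python3 -c "
from h import *
rel([0.026-.019,.155,.107+.0705])"
```

```text
t: 9.28
tcp_pos: [0.4845, 0.0016, 0.2115]
tool_rot: [0.766, 0.629, 0.082, 0.101]
force: [0.2, -0.6, 0.4]
finger_gap: -0.001
gripper_force: 0.0
tcp disp [0.0065 0.0079 0.2115] axes(disp) [[0.0, 0.966, 0.258], [1.0, -0.0, -0.001], [-0.001, 0.258, -0.966]] F [ 0.2 -0.6  0.4] t 9.2833
dp total [ 0.2942 -0.0167  0.0657]validation failed for argument at $...
```

```bash
python3 -m crank '[{"dp":[0.049,0,0],"delta_rot":[0,0,0],"fingers":-1},{"dp":[0.049,0,0],"delta_rot":[0,0,0],"fingers":-1},{"dp":[0.049,0,0],"delta_rot":[0,0,0],"fingers":-1},{"dp":[0.049,0,0],"delta_rot":[0,0,0],"fingers":-1},{"dp":[0.049,0,0],"delta_rot":[0,0,0],"fingers":-1},{"dp":[0.049,0,0],"delta_rot":[0,0,0],"fingers":-1},{"dp":[0,0,0],"delta_rot":[0,0,0],"fingers":-1},{"dp":[0,0,0],"delta_rot":[0,0,0],"fingers":-1}]'
python3 -c "
from h import *
rel([0.026-.019,.155,.107+.0705])
snap('side','s6');snap('top','t6')
a=cv2.imread('pics/t6.png')[160:270,190:340];b=cv2.imread('pics/s6.png')[150:260,210:360]
cv2.imwrite('pics/c6.png',cv2.resize(cv2.hconcat([a,b]),None,fx=2.6,fy=2.6,interpolation=2))"
```

```text
t: 9.95
tcp_pos: [0.5127, 0.146, 0.2115]
tool_rot: [0.765, 0.63, 0.082, 0.101]
force: [0.3, -0.1, -0.4]
finger_gap: -0.002
gripper_force: 0.0
tcp disp [0.0062 0.1551 0.2115] axes(disp) [[-0.002, 0.966, 0.259], [1.0, 0.003, -0.001], [-0.001, 0.259, -0.966]] F [ 0.3 -0.1 -0.4] t 9.95
dp total [-0.     -0.0161  0.0661]
```

View pics/c6.png

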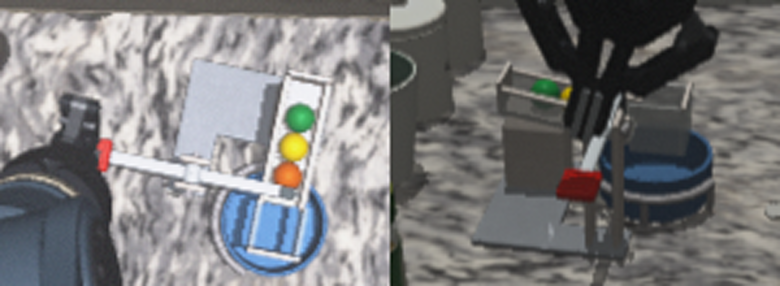

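```bash
python3 -m crank '[{"dp":[0,-0.004,0.015],"delta_rot":[0,0,0],"fingers":-1},{"dp":[0,-0.004,0.015],"delta_rot":[0,0,0],"fingers":-1},{"dp":[0,-0.004,0.015],"delta_rot":[0,0,0],"fingers":-1},{"dp":[0,-0.004,0.015],"delta_rot":[0,0,0],"fingers":-1},{"dp":[0,-0.004,0.015],"delta_rot":[0,0,0],"fingers":-1},{"dp":[0,-0.004,0.015],"delta_rot":[0,0,0],"fingers":-1},{"dp":[0,-0.004,0.015],"delta_rot":[0,0,0],"fingers":-1},{"dp":[0,-0.004,0.015],"delta_rot":[0,0,0],"fingers":-1},{"dp":[0,0,0],"delta_rot":[0,0,0],"fingers":-1},{"dp":[0,0,0],"delta_rot":[0,0,0],"fingers":-1}]'
python3 -m crank '[{"dp":[0,-0.001,0.004],"delta_rot":[0,0,0],"fingers":-1},{"dp":[0,0,0],"delta_rot":[0,0,0],"fingers":-1},{"dp":[0,0,0],"delta_rot":[0,0,0],"fingers":-1},{"dp":[0,0,0],"delta_rot":[0,0,0],"fingers":-1},{"dp":[0,0,0],"delta_rot":[0,0,0],"fingers":-1},{"dp":[0,0,0],"delta_rot":[0,0,0],"fingers":-1},{"dp":[0,0,0],"delta_rot":[0,0,0],"fingers":-1},{"dp":[0,0,0],"delta_rot":[0,0,0],"fingers":-1},{"dp":[0,0,0],"delta_rot":[0,0,0],"fingers":-1},{"dp":[0,0,0],"delta_rot":[0,0,0],"fingers":-1}]'
python3 -c "
from h import *
rel([0.026-.019,.155,.107+.0705])
snap('side','s7');snap('top','t7')
a=cv2.imread('pics/t7.png')[160:270,190:340];b=cv2.imread('pics/s7.png')[150:260,210:360]
cv2.imwrite('pics/c7.png',cv2.resize(cv2.hconcat([a,b]),None,fx=2.6,fy=2.6,interpolation=2))"
```

```text
t: 10.88
tcp_pos: [0.5124, 0.145, 0.1492]
tool_rot: [0.766, 0.629, 0.083, 0.101]
force: [-0.1, 0.4, 1.5]
finger_gap: 0.001
gripper_force: 1.5
t: 11.72
tcp_pos: [0.5123, 0.1449, 0.1475]
tool_rot: [0.766, 0.629, 0.083, 0.101]
force: [0.1, -0.6, 3.5]
finger_gap: -0.001
gripper_force: 1.5
tcp disp [0.006  0.1539 0.1475] axes(disp) [[0.0, 0.966, 0.259], [1.0, -0.0, 0.0], [0.0, 0.259, -0.966]] F [ 0.1 -0.6  3.5] t 11.7167
dp total [ 0.0023  0.0175 -0.0573]
```

View pics/c7.png

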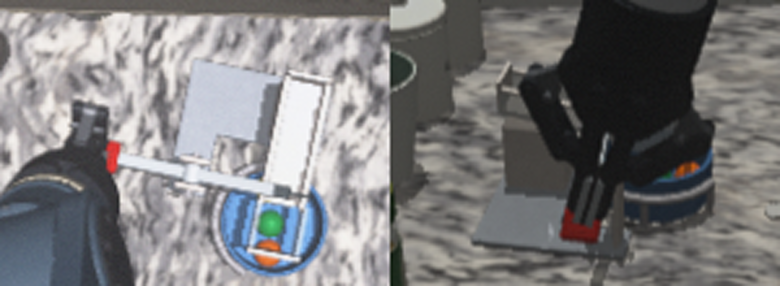

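```bash
python3 -m crank '[{"dp":[0,0,0],"delta_rot":[0,0,0],"fingers":-1},{"dp":[0,0,0],"delta_rot":[0,0,0],"fingers":-1},{"dp":[0,0,0],"delta_rot":[0,0,0],"fingers":-1},{"dp":[0,0.004,-0.015],"delta_rot":[0,0,0],"fingers":-1},{"dp":[0,0.004,-0.015],"delta_rot":[0,0,0],"fingers":-1},{"dp":[0,0.004,-0.015],"delta_rot":[0,0,0],"fingers":-1},{"dp":[0,0.004,-0.015],"delta_rot":[0,0,0],"fingers":-1},{"dp":[0,0.004,-0.015],"delta_rot":[0,0,0],"fingers":-1},{"dp":[0,0.004,-0.015],"delta_rot":[0,0,0],"fingers":-1},{"dp":[0,0.004,-0.015],"delta_rot":[0,0,0],"fingers":-1},{"dp":[0,0.004,-0.015],"delta_rot":[0,0,0],"fingers":-1},{"dp":[0,0.004,-0.015],"delta_rot":[0,0,0],"fingers":-1}]'
python3 -m crank '[{"dp":[0.03,-0.03,-0.01],"delta_rot":[0,0,0],"fingers":-1},{"dp":[0.03,-0.05,-0.01],"delta_rot":[0,0,0],"fingers":-1},{"dp":[0.03,-0.05,-0.01],"delta_rot":[0,0,0],"fingers":-1},{"dp":[0.03,-0.05,-0.01],"delta_rot":[0,0,0],"fingers":-1},{"dp":[0,0,0],"delta_rot":[0,0,0],"fingers":-1},{"dp":[0,0,0],"delta_rot":[0,0,0],"fingers":-1}]'
python3 - <<'E'
from h import *
rel([0,0,0]); ram()
for v in ('top','side'):
    p,d=snap(v,v+'9'); h=cv2.cvtColor(p,cv2.COLOR_RGB2HSV)
    for n,lo,hi in [('orange',(6,150,90),(17,255,255)),('yellow',(22,150,90),(33,255,255)),('green',(45,120,60),(85,255,255)),('red',(0,170,100),(4,255,255))]:
        m=cv2.inRange(h,lo,hi); k,l,s,c=cv2.connectedComponentsWithStats(m)
        for i in range(1,k):
            if s[i,4]>5 and 200<c[i][0]<360 and 140<c[i][1]<290:
                D_=np.median(d[l==i]); print(v,n,c[i].round(1),s[i,4],(D.T@(at_d(v,*c[i],D_)-np.r_[DOCK,0])).round(3))
E
```

```text
t: 12.82
tcp_pos: [0.5119, 0.1448, 0.2181]
tool_rot: [0.766, 0.629, 0.083, 0.101]
force: [0.2, -0.7, -0.1]
finger_gap: 0.001
gripper_force: 0.0
t: 13.32
tcp_pos: [0.4321, 0.2224, 0.2136]
tool_rot: [0.765, 0.631, 0.083, 0.101]
force: [0.9, -0.3, 0.1]
finger_gap: -0.0
gripper_force: 0.0
tcp disp [-0.0877  0.2144  0.2136] axes(disp) [[-0.003, 0.966, 0.258], [1.0, 0.003, 0.0], [-0.001, 0.258, -0.966]] F [ 0.9 -0.3  0.1] t 13.3167
dp total [-0.429   0.0579  0.4579]
ram px 280 244 8.9 96 disp [-0.0015  0.0339  0.04  ]
top orange [293.6 254. ] 17 [-0.018 -0.002  0.026]
top orange [292.3 259.9] 19 [-0.031 -0.002  0.027]
top green [293.9 245.8] 69 [-0.     0.001  0.027]
top red [218.9 221.6] 7 [0.018 0.165 0.108]
side orange [323.4 214.4] 26 [-0.022 -0.     0.026]
side yellow [300.9 214.8] 8 [0.023 0.009 0.026]
side yellow [203.7 223.6] 51 [0.155 0.189 0.105]
side green [312.3 215.2] 63 [0.    0.005 0.025]
side green [200.9 221.3] 28 [0.163 0.182 0.104]
side red [282.2 220.2] 137 [0.027 0.158 0.107]
```

```bash
python3 -c "
from station import manip
print(manip.sign_off())"
```

```text
the job is handed in; nothing more can be done
None
```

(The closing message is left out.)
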